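Seat a paint bottle on the splined drive of a mixer and hold it down

ROBOT

A 7-joint arm with a two-finger parallel gripper is mounted at the origin on the work surface. World frame = base frame: x ahead of the robot, y to its left, z up, the work surface at z = 0. Lengths are in m, angles in rad, forces in N, time in s.
With the tool pointing down it reaches from about 0.425 to 0.875 m from the base axis. Payload 4.7 kg.
Tool frame: the origin (TCP) lies between the finger pads, 19 mm behind the fingertips; this is the grasp point; z points along the fingers, y is the line along which they close (so a half turn about z gives the same grasp; the last joint's range is limited). The gripper opens to 87 mm and grips with 3 to 60 N. Pads are 19 mm wide; open, the fingers measure 117 mm over their backs; the gripper's body (75 mm by 190 mm) begins 51 mm behind the grasp point.
Start: joints at [-1.183, 0.321, -0.07, 1.45, 0.023, 1.371, -0.057], TCP at [0.237, 0.605, 0.241] pointing down, gripper open.
Joint ranges: [-2.86, 2.86], [-0.3, 2.09], [-1.38, 1.24], [0.06, 2.45], [-1.56, 4.7], [0.09, 2.05], [-2.69, 2.69]. Speed limits (rad/s): [2.57, 2.57, 3.14, 3.14, 3.14, 3.14, 3.14].

INTERFACE

Orientations are given as a rotation vector (axis times angle).
In Python, from bench import monitor, cams, workorder gives the robot as it stands.
- The arm moves only by the tool move_arm, never from a script. Its arguments are lists of equal length, an entry for each row: "slide": the shift along the tool's x, y, z in cm, a list of three; "roll": the turn about the tool's z in rad. In form: {"slide": [[dx, dy, dz], ...], "roll": [roll, ...]}. A call has 1 to 20 rows; each row is the pose to reach, as a shift and turn from the pose commanded when the call began, along the tool's axes at that moment; what a row does not reach only later rows make up. A row lasts 1/10 s, in which the tool goes at most 50 mm and 8.59 degrees, less where a joint would pass 70% of its speed; a pose out of reach is approached as far as the arm can. A call with a gripper value outside its range is refused whole. "gripper" is the finger opening in cm, from 0 to 8.7, set as the call begins (left out, the last holds). The fingers move at their own pace and stop on an object; "squeeze" is the grip in N (left out, the last holds). Time passes only in rows, so rows that repeat a pose let the fingers close. It gives the time, the measured TCP pose, the force, the opening and the grip force at its end, in the units of the state.
- monitor.get_state(): the state, without advancing time (a new reading comes with each control period).
- cams.get_image(name): name is "scene" or "top" or "wrist"; returns the picture (400x640x3 uint8, red, green, blue); there is no depth.
- cams.get_calibration(name): a dict with "mtx" (3x3 intrinsics, pixels), "dist_coeffs" ([k1, k2, p1, p2, k3] as OpenCV has them; the pictures are not rectified), "R" (3x3) and "t" (3): a world point X has camera coordinates R X + t. Camera axes: x right, y down, z forward; pixel columns grow to the right and rows downward; lengths in m; the calibration is good to about 2 mm. A picture is of the moment at which its call begins: read the wrist's pose just before it. get_calibration takes no time and is no camera call; for the wrist camera it gives the pose at the moment of the call.
- workorder.close_job(): hands the job in; it is judged then, once.
The state is a dict: "time": time; "joint_positions": joint angles; "qd": joint speeds; "joint_torque": joint torques, N m; "position": TCP position; "tool_rot": TCP orientation; "ft_force": force on the tool from outside, world axes, zero at the start; "torque": the same for the moment, N m; "grip_width": opening from 0.0 (shut) to 1.0 (fully open); "grip_force": force on a finger pad.
Only numpy, scipy, OpenCV 4.12 (cv2) and the standard library are available. Lean on these libraries where they do the work, as an engineer would, in place of code of your own. Each camera call takes 0.05 s, during which the arm holds its last target. There are 200 camera calls.

TASK

Mix the pink paint: take the holder with the pink bottle out of the wooden stand, turn it until the splined stem under it meshes with the drive socket on top of the paint mixer, and slide it fully home. Keep gripping the bottle and press it down against the drive's spring, nearly to the stop, so that the touch switch stays closed; finish while still gripping and pressing, without letting go. Leave the green bottle in the stand and do not disturb the blue bottle, the miniature or the water cup.

Things in the scene. Friction and masses are not known exactly. Their poses are not given: they have to be found in the camera images.
- pink_holder: Loose bottle holder to fit, about 80 g (varies), one rigid piece. Origin: centre of the underside of its round black flange (44 mm across, 4 thick); z up. On it a black rubber cup, 36 across, to z = 20 mm, then a PINK dropper bottle: body 25 across to z = 56, white cap 18 across to z = 84. Starts upright in either hole of the stand, flange on the stand's top, at any angle.
- pink_holder_grip (a point): Point on the axis of the pink bottle, 46 mm above the flange underside: the middle height for gripping the bottle body with the fingertips just above the rubber cup.
- pink_holder_stem (a point): On the holder's axis, 15 mm below the flange underside, where the splines end. Grey stem under the flange: core 16 mm across, six straight splines (4 mm wide, 24 mm over the tips, last 1.5 mm narrowed) at 0, 60, 120.. degrees from the holder's x axis, from the flange to here; then a round pilot nose, 14 across, tapered, 8 mm further down.
- pink_holder_tab (a point): Outer end of the small white index tab on the flange of the pink holder, 29.5 mm from its axis along its +x: it points out over one of the six splines.
- green_holder: The same kind of holder, same sizes, with a GREEN bottle, in the other hole of the stand (which is which varies). Bystander: leave it in place.
- stand: Fixed light wooden block, 62 x 180 x 34 mm high, origin at the centre of its underside, its long side along its y axis. Two round holes 28 mm wide at y = -45 and +45 mm hold the stems loosely.
- mixer: Fixed compact paint mixer: white and dark grey housing 146 x 122 mm, 78 mm high with a round dark turret; origin at the centre of its underside. The drive socket stands upright on the turret's axis, over the origin, its mouth 112 mm up when not pressed.
- socket_mouth (a point): Centre of the mouth (top rim) of the metal drive socket: 36 mm across outside, 26 inside, 27 deep, z up. Six inward teeth, from 2 mm below the rim down, leave a bore 18 mm wide and six grooves 6 mm wide at 0, 60, 120.. degrees from the point's x axis (small red mark on the rim). The point sinks and turns with the socket. Home: the holder's flange underside on this rim.
- drive: The drive socket; origin and axes as point socket_mouth. It stands at any angle and turns only with effort (about 0.12 N m). The holder's stem enters at every 60 degrees, within about 1 mm and 4 degrees; while its splines still stand on the teeth the flange is 13 mm above the rim.
- touch (a joint): How far the socket is pressed down against its spring, m: 0 up (start), 0.007 at the stop. The push needed is about 3 N at the beginning and 10 N at the stop; the touch switch is closed beyond 0.004.
- blue_bottle: Loose blue dropper bottle with white cap, 25 mm across, 78 mm high, standing between stand and mixer; origin under its centre. Bystander.
- miniature: Small painted figure on a round black base 32 mm across, about 42 mm high; origin under the base. Bystander.
- water_cup: Dark teal cup, 72 mm across at the rim, 85 mm high; origin under its centre. Bystander.

How it is judged:
By the outcome, as a careful person would: the job done as asked, in the order asked, and still so for the second after the job is handed in, while the arm keeps its last pose, push and grip.
It also fails if it takes over 51 s, if anything falls off the work surface, if the arm or the gripper's body presses on something with over 40 N, if the wrist force passes 120 N, or if a joint passes its speed limit or range.

## Working session

There is one attempt and no reset: what is moved stays moved. The work goes in short steps, Python scripts to look and compute and a tool call to move; the robot and the scene stay as the last step left them, time stands still between calls to the robot, and variables do not carry over. Pictures are saved under pics/ and viewed, at most 10 in all, crops included, and the job is handed in when it is done.

Besides the shell and the picture viewer there is one more tool, called after "Request:" as name(argument=value, ...), one argument or row to a line, values as JSON. move_arm: Moves the arm, as the interface text tells. Its arguments: {"type":"object","properties":{"slide":{"type":"array","items":{"type":"array","items":{"type":"number"}}},"roll":{"type":"array","items":{"type":"number"}},"gripper":{"type":"number"},"squeeze":{"type":"number"}},"required":["slide","roll"]}

```bash
mkdir -p pics; python3 - <<'E'
from bench import monitor,cams
import cv2,numpy as np
s=monitor.get_state();print(s)
for n in("scene","top"):
    im=cams.get_image(n);cv2.imwrite(f"pics/{n}0.png",im[:,:,::-1])
    c=cams.get_calibration(n);print(n,c)
print(cams.get_calibration("wrist"))
E
```

```text
{'time': 0.0, 'joint_positions': array([-1.18291921,  0.32181589, -0.07006543,  1.45169655,  0.02261067,
        1.37079028, -0.05688133]), 'qd': array([-5.40251250e-04, -1.11101440e-04,  4.52031649e-05,  1.15085729e-03,
       -9.43046010e-04, -1.43159693e-03,  1.21938108e-03]), 'joint_torque': array([-1.54850368e-04, -4.91295147e+01, -4.04037489e-01, -3.12519872e+01,
       -6.39300956e-02,  4.39324498e-02,  1.81159926e-04]), 'position': array([0.23720492, 0.60460763, 0.24015513]), 'tool_rot': array([-5.83618754e-01, -3.08665817e+00,  2.99699815e-03]), 'ft_force': array([0.13520322, 0.21401827, 0.29391233]), 'torque': array([-0.04830128,  0.01633978,  0.02655887]), 'grip_force': 0.0, 'grip_width': 1.001212291561186}
scene {'mtx': array([[361.18629455,   0.        , 319.25954727],
       [  0.        , 361.18629455, 198.82789918],
       [  0.        ,   0.        ,   1.        ]]), 'dist_coeffs': array([0.0201656, 0.       , 0.       , 0.       , 0.       ]), 'R': array([[ 0.64050344,  0.76794783,  0.00338846],
       [ 0.59295275, -0.49173602, -0.63765408],
       [-0.48801884,  0
[... 295 characters left out ...]
 0.        ,  0.        ,  0.        ]), 'R': array([[-0.00653114, -0.99996493, -0.00524329],
       [-0.97866435,  0.00746866, -0.20532976],
       [ 0.20536172,  0.00379038, -0.9786788 ]]), 't': array([-0.01583367,  0.61565928,  0.91540929])}
{'mtx': array([[326.47859597,   0.        , 314.95390141],
       [  0.        , 326.47859597, 199.3133175 ],
       [  0.        ,   0.        ,   1.        ]]), 'dist_coeffs': array([-0.05844591,  0.        ,  0.        ,  0.        ,  0.        ]), 'R': array([[ 0.36396297,  0.93141076, -0.00222763],
       [ 0.8883895 , -0.34643127,  0.30124653],
       [ 0.27981254, -0.11162158, -0.95354369]]), 't': array([-0.65010651, -0.03796467,  0.39218729])}
```

View pics/top0.png

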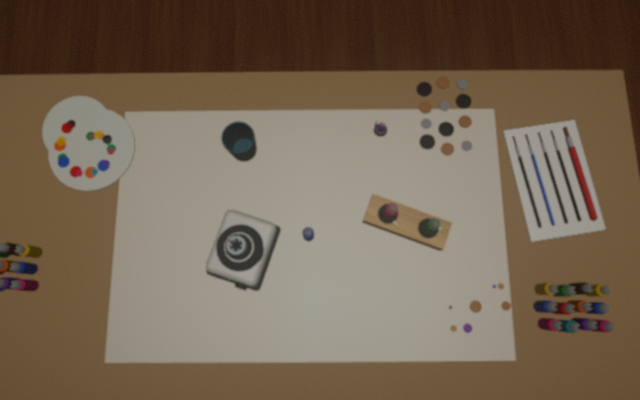

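View pics/scene0.png

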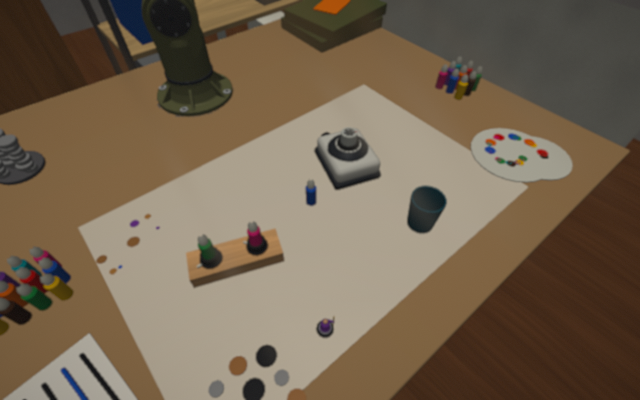

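The top view shows the mixer socket at about (237,245), blue bottle (308,233), pink cap (390,212), green (431,227), cup (240,140), miniature (380,129). The scene view shows the pink bottle at (254,235) and the socket rim at (348,133).

```bash
cat > h.py <<'E'
import numpy as np,cv2
from bench import monitor,cams
from scipy.spatial.transform import Rotation as Ro
def plane(c,uv,z):
    p=cv2.undistortPoints(np.array(uv,float).reshape(-1,1,2),c["mtx"],c["dist_coeffs"]).reshape(-1,2)
    d=np.c_[p,np.ones(len(p))]@c["R"]; o=-c["R"].T@c["t"]
    return o+d*((z-o[2])/d[:,2])[:,None]
def proj(c,X):
    return cv2.projectPoints(np.array(X,float).reshape(-1,3),cv2.Rodrigues(c["R"])[0],c["t"],c["mtx"],c["dist_coeffs"])[0].reshape(-1,2)
def togo(p,s=None):
    s=s or monitor.get_state(); return Ro.from_rotvec(s["tool_rot"]).inv().apply(np.array(p)-s["position"])*100
E
python3 - <<'E'
from h import *
t=cams.get_calibration("top")
for n,uv,z in[("socket",(237,245),.112),("blue",(308,231),.078),("pinkcap",(391,209),.118),("greencap",(432,224),.118),("stand corners",(373,195),.034),("",(451,228),.034),("",(443,248),.034),("",(364,221),.034),("cup",(238,135),.085),("mini",(380,130),.02)]:
    print(n,plane(t,[uv],z)[0].round(3))
s=monitor.get_state();print(Ro.from_rotvec(s["tool_rot"]).as_matrix().round(3))
w=cams.get_calibration("wrist");o=-w["R"].T@w["t"];print("cam in tool",togo(o).round(2), (w["R"]@Ro.from_rotvec(s["tool_rot"]).as_matrix()).round(3))
im=cv2.imread("pics/top0.png")
a=cv2.resize(im[180:260,350:470],None,fx=5,fy=5,interpolation=3)
b=cv2.resize(im[200:300,195:285],None,fx=4,fy=4,interpolation=3)
b=cv2.resize(b,(360,400));cv2.imwrite("pics/c1.png",np.clip(a*1.8,0,255))
E
```

```text
socket [0.523 0.138 0.112]
blue [0.555 0.    0.078]
pinkcap [ 0.591 -0.164  0.118]
greencap [ 0.561 -0.243  0.118]
stand corners [ 0.639 -0.139  0.034]
 [ 0.566 -0.304  0.034]
 [ 0.523 -0.284  0.034]
 [ 0.582 -0.118  0.034]
cup [0.76  0.148 0.085]
mini [ 0.793 -0.161  0.02 ]
[[-0.931  0.365 -0.001]
 [ 0.365  0.931 -0.002]
 [-0.    -0.002 -1.   ]]
cam in tool [  8.28   0.11 -14.37] [[ 0.001  1.     0.001]
 [-0.954  0.001 -0.301]
 [-0.301 -0.     0.954]][ WARN:0@0.617] global loadsave.cpp:1063 imwrite_ Unsupported depth image for selected encoder is fallbacked to CV_8U.
```

View pics/c1.png

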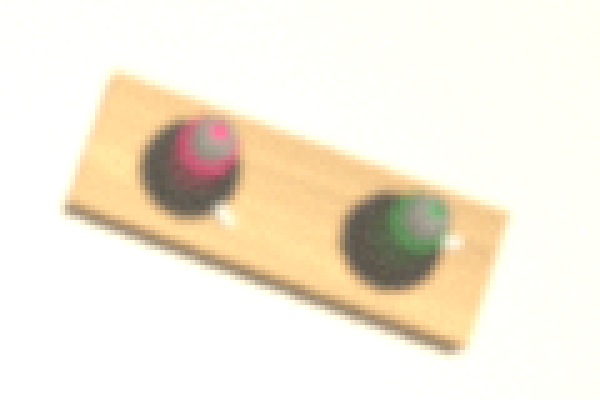

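The crop shows pink cap top at about px (392.6,207), its flange centre (388.4,213) and tab (395.6,223.4). Moving to look at the socket from above.

Request:
move_arm(
  slide=[
    [-3, -2.2, 0.5],
    [-6.5, -4.7, 1],
    [-10, -7.3, 1.5],
    [-13.5, -9.8, 2],
    [-17, -12.4, 2.5],
    [-20.5, -15, 3],
    [-24, -17.5, 3.5],
    [-27.5, -20, 4],
    [-31, -22.7, 4.5],
    [-34.5, -25.2, 5],
    [-38, -27.8, 5],
    [-41.5, -30.4, 5],
    [-44, -32.3, 5],
    [-45, -33, 5],
    [-45, -33, 5],
    [-45, -33, 5],
  ],
  roll=[0, 0, 0, 0, 0, 0, 0, 0, 0, 0, 0, 0, 0, 0, 0, 0],
  gripper=5,
)

```text
time: 1.7
position: [0.5349, 0.1354, 0.1909]
tool_rot: [-0.581, -3.086, -0.001]
ft_force: [-0.4, 0.1, -0.0]
grip_width: 0.572
grip_force: 0.0
```

```bash
python3 - <<'E'
from h import *
import pickle
s=monitor.get_state();w=cams.get_calibration("wrist");im=cams.get_image("wrist");cv2.imwrite("pics/w1.png",im[:,:,::-1])
pickle.dump(w,open("w1.pkl","wb"))
print(s["time"],s["position"],s["tool_rot"],s["joint_positions"].round(2),proj(w,[.523,.138,.112]))
E
```

```text
1.7 [0.53492098 0.13539878 0.19089164] [-5.80813601e-01 -3.08606768e+00 -1.03188827e-03] [-0.58  0.14  0.32  1.78 -0.05  1.23  0.94] [[310.76918297 200.03454382]]
```

View pics/w1.png

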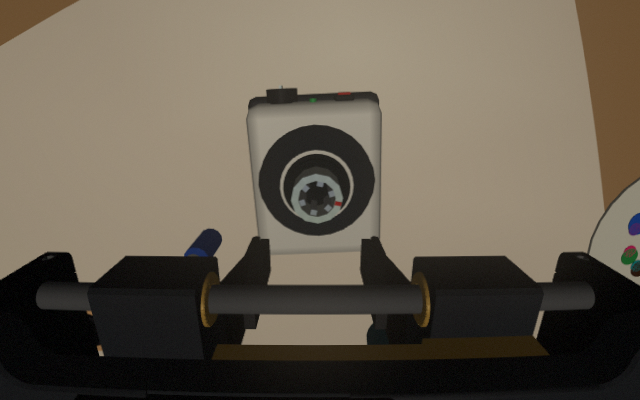

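The wrist view shows the socket rim centred near (317,197) with the red mark at about (339,204). Enlarging, and fitting a rectified top-down patch on the rim plane.

```bash
python3 - <<'E'
from h import *
import pickle
w=pickle.load(open("w1.pkl","rb"));im=cv2.imread("pics/w1.png")
a=plane(w,[(317,198)],.112)[0];print(a)
# rectified patch: 10 px/mm, +-28mm, u=+x world, v=+y world(down)
g=np.mgrid[-280:280,-280:280]
P=np.stack([a[0]+g[1]/1e4,a[1]+g[0]/1e4,np.full(g[0].shape,.112)],-1)
m=proj(w,P).reshape(560,560,2).astype(np.float32)
o=cv2.remap(im,m[...,0],m[...,1],3)
o=np.clip(o.astype(float)*1.5,0,255).astype(np.uint8)
for k in range(0,560,80): cv2.line(o,(k,0),(k,8),(0,255,255));cv2.line(o,(0,k),(8,k),(0,255,255))
cv2.imwrite("pics/r1.png",o)
E
```

```text
[0.52319405 0.14270536 0.112     ]
```

View pics/r1.png

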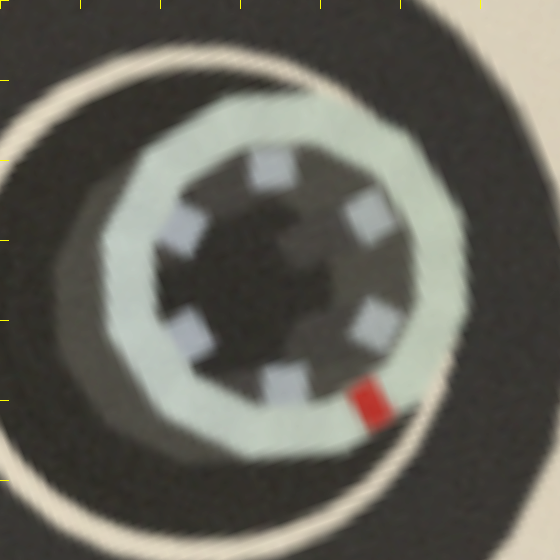

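Socket: rim centre at patch (285.5,275.5) → (0.5237, 0.1423); red mark and teeth give a groove angle of 56.5° (mod 60). Now the same view over the pink bottle.

Request:
move_arm(
  slide=[
    [-1.8, -2.6, -0.1],
    [-4.2, -6.2, -0.2],
    [-6.6, -9.7, -0.3],
    [-9, -13.2, -0.4],
    [-11.4, -16.8, -0.5],
    [-13.8, -20.3, -0.6],
    [-16.2, -23.9, -0.6],
    [-17.8, -26.2, -0.6],
    [-17.8, -26.2, -0.6],
    [-17.8, -26.2, -0.6],
    [-17.8, -26.2, -0.6],
  ],
  roll=[0, 0, 0, 0, 0, 0, 0, 0, 0, 0, 0],
)

```text
time: 2.85
position: [0.6062, -0.172, 0.197]
tool_rot: [-0.577, -3.087, -0.003]
ft_force: [-0.8, 1.2, -0.6]
grip_width: 0.574
grip_force: 0.0
```

```bash
python3 - <<'E'
from h import *
import pickle
s=monitor.get_state();w=cams.get_calibration("wrist");im=cams.get_image("wrist")[:,:,::-1];cv2.imwrite("pics/w2.png",im)
pickle.dump(w,open("w2.pkl","wb"))
print(s["time"],s["position"],s["tool_rot"],s["joint_positions"].round(2),proj(w,[.594,-.167,.118]))
c=im[110:310,210:410];cv2.imwrite("pics/c2.png",np.clip(cv2.resize(c,(600,600),interpolation=3)*1.6,0,255).astype(np.uint8))
E
```

```text
2.85 [ 0.60623626 -0.17198315  0.19695858] [-5.77468989e-01 -3.08731137e+00 -2.94460410e-03] [-0.18  0.33  0.52  1.58 -0.17  1.28  1.56] [[313.58972313 198.43243869]]
```

View pics/c2.png

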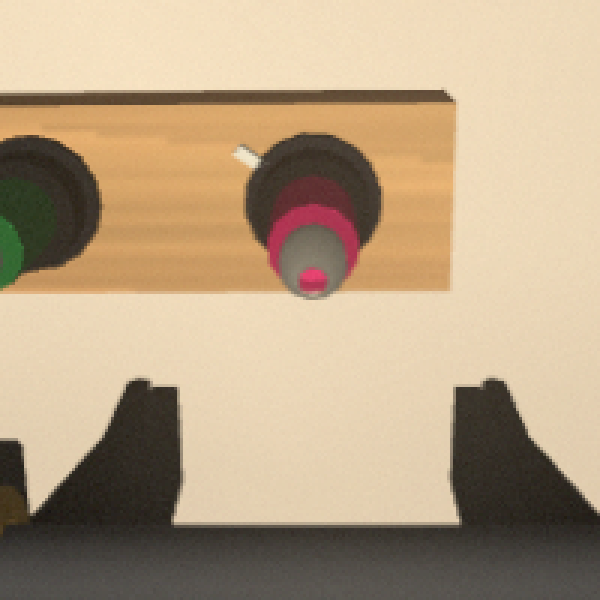

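The crop shows the pink flange centred at (313.5,200.5), the tab tip at (240,151), and the tip of the cap at (313,280).

```bash
python3 - <<'E'
from h import *
import pickle
w=pickle.load(open("w2.pkl","rb"))
f=lambda u,v:(210+(u+.5)/3-.5,110+(v+.5)/3-.5)
c=plane(w,[f(246,200),f(381,200),f(313.5,133),f(313.5,267.5)],.038);print(c,np.ptp(c[:2],0),np.ptp(c[2:],0))
cen=c.mean(0);print("flange",cen,"cap",plane(w,[f(313,280)],.118))
tp=plane(w,[f(240,151),f(257,163)],.037);d=tp-cen
print(tp,np.linalg.norm(d,axis=1),np.degrees(np.arctan2(d[:,1],d[:,0])))
t=cams.get_calibration("top")
print("top sees flange",plane(t,[(388.3,212.9)],.038),"tab",plane(t,[(395.5,223.3)],.037))
E
```

```text
[[ 0.58911346 -0.18771665  0.038     ]
 [ 0.60455256 -0.14777811  0.038     ]
 [ 0.57690376 -0.16003573  0.038     ]
 [ 0.61775462 -0.17584614  0.038     ]] [0.01543911 0.03993854 0.        ] [0.04085085 0.01581041 0.        ]
flange [ 0.5970811  -0.16784416  0.038     ] cap [[ 0.59730792 -0.16796653  0.118     ]]
[[ 0.57403677 -0.18363979  0.037     ]
 [ 0.57950348 -0.18010531  0.037     ]] [0.02795609 0.02145481] [-145.57148803 -145.10255961]
top sees flange [[ 0.59857823 -0.17037964  0.038     ]] tab [[ 0.57611488 -0.18502766  0.037     ]]
```

Request:
move_arm(
  slide=[
    [0.5, 0, 1],
    [1, 0, 2.5],
    [1, 0, 3.7],
    [1, 0, 3.7],
    [1, 0, 3.7],
    [1, 0, 3.7],
  ],
  roll=[0, 0, 0, 0, 0, 0],
)

```text
time: 3.5
position: [0.5971, -0.1717, 0.1609]
tool_rot: [0.583, 3.086, -0.0]
ft_force: [-0.0, -0.4, -0.8]
grip_width: 0.577
grip_force: 0.0
```

```bash
python3 -c "
from h import *
s=monitor.get_state();print(s['position'],s['tool_rot'],s['ft_force'],togo([.5971,-.168,.080]))
R=Ro.from_rotvec(s['tool_rot']).as_matrix();print(R.round(4))"
```

```text
[ 0.59709043 -0.1717371   0.1608949 ] [ 5.83338666e-01  3.08572641e+00 -3.29231851e-05] [-0.04272158 -0.4471391  -0.76236479] [0.14519292 0.34661551 8.08939363]
[[-9.31e-01  3.65e-01  1.20e-03]
 [ 3.65e-01  9.31e-01 -2.00e-04]
 [-1.20e-03  2.00e-04 -1.00e+00]]
```

```bash
python3 - <<'E'
from h import *
import pickle
def tip(w,im):
    im=im.astype(int); m=((im[...,0]-im[...,1]>50)&(im[...,2]-im[...,1]>5)).astype(np.uint8)
    n,l,st,ce=cv2.connectedComponentsWithStats(m)
    for i in range(1,n):
        if st[i,4]>8: print(st[i],ce[i].round(1),plane(w,[ce[i]],.118)[0].round(4))
tip(pickle.load(open("w2.pkl","rb")),cv2.imread("pics/w2.png")[:,:,::-1])
w=cams.get_calibration("wrist");im=cams.get_image("wrist");print(monitor.get_state()["position"]);tip(w,im)
cv2.imwrite("pics/w3.png",im[:,:,::-1])
E
```

```text
[299 178  31  23 256] [313.8 186. ] [ 0.5855 -0.1635  0.118 ]
[310 199   9   8  57] [313.8 203. ] [ 0.5972 -0.1681  0.118 ]
[ 0.59713023 -0.17184504  0.16101375]
[302 202  34  26 351] [318.4 211.4] [ 0.5832 -0.1629  0.118 ]
[315 230   9   5  29] [318.9 231.9] [ 0.5959 -0.1675  0.118 ]
```

Request:
move_arm(
  slide=[
    [0.15, 0.35, 0],
    [0.15, 0.35, 0.5],
    [0.15, 0.35, 2],
    [0.15, 0.35, 4],
    [0.15, 0.35, 6],
    [0.15, 0.35, 7.4],
    [0.15, 0.35, 8.1],
    [0.15, 0.35, 8.1],
    [0.15, 0.35, 8.1],
  ],
  roll=[0, 0, 0, 0, 0, 0, 0, 0, 0],
)

```text
time: 4.45
position: [0.5968, -0.1681, 0.0797]
tool_rot: [0.584, 3.086, -0.0]
ft_force: [-0.3, 1.2, -0.8]
grip_width: 0.575
grip_force: 0.0
```

Request:
move_arm(
  slide=[
    [0, 0, 0],
    [0, 0, 0],
    [0, 0, 0],
    [0, 0, 0],
    [0, 0, 0],
    [0, 0, 0],
    [0, 0, 0],
    [0, 0, 0],
  ],
  roll=[0, 0, 0, 0, 0, 0, 0, 0],
  gripper=1.5,
  squeeze=30,
)

```text
time: 5.25
position: [0.5966, -0.1679, 0.0796]
tool_rot: [0.584, 3.086, 0.0]
ft_force: [-0.5, 0.5, 3.6]
grip_width: 0.281
grip_force: 30.0
```

Request:
move_arm(
  slide=[
    [0, 0, -0.5],
    [0, 0, -1.5],
    [0, 0, -3.5],
    [0, 0, -6],
    [0, 0, -9],
    [0, 0, -11.5],
    [0, 0, -12.5],
    [1.5, 2.2, -12.5],
    [3.7, 5.4, -12.5],
    [6, 8.7, -12.5],
    [8.3, 12, -12.5],
    [10.6, 15.3, -12.5],
    [12.9, 18.6, -12.5],
    [15.2, 22, -12.5],
    [17, 24.6, -12.5],
    [18.1, 26.2, -12.5],
    [18.1, 26.2, -12.5],
    [18.1, 26.2, -12.5],
    [18.1, 26.2, -12.5],
  ],
  roll=[0, 0, 0, 0, 0, 0, 0, -0.04, -0.08, -0.12, -0.16, -0.2, -0.24, -0.28, -0.32, -0.36, -0.384, -0.384, -0.384],
  squeeze=50,
)

```text
time: 7.15
position: [0.5242, 0.1397, 0.2042]
tool_rot: [-0.01, 3.141, -0.002]
ft_force: [0.3, -0.8, 0.3]
grip_width: 0.277
grip_force: 50.0
```

```bash
python3 - <<'E'
from h import *
import pickle
s=monitor.get_state();w=cams.get_calibration("wrist");im=cams.get_image("wrist")[:,:,::-1];cv2.imwrite("pics/w4.png",im)
pickle.dump(w,open("w4.pkl","wb"))
print(s["time"],s["position"],s["tool_rot"],s["ft_force"],s["grip_width"],s["joint_positions"].round(2),"left",togo([.5234,.1424,.16],s))
c=im[120:270,220:420];cv2.imwrite("pics/c4.png",np.clip(cv2.resize(c,(800,600),interpolation=3)*1.7,0,255).astype(np.uint8))
E
```

```text
7.15 [0.52420121 0.13970837 0.20415023] [-1.02273115e-02  3.14147716e+00 -1.73380465e-03] [ 0.2716212  -0.7518525   0.26402957] 0.27672281123690085 [-0.57  0.11  0.28  1.78 -0.03  1.25  1.3 ] left [0.07878527 0.27455339 4.41471508]
```

View pics/c4.png

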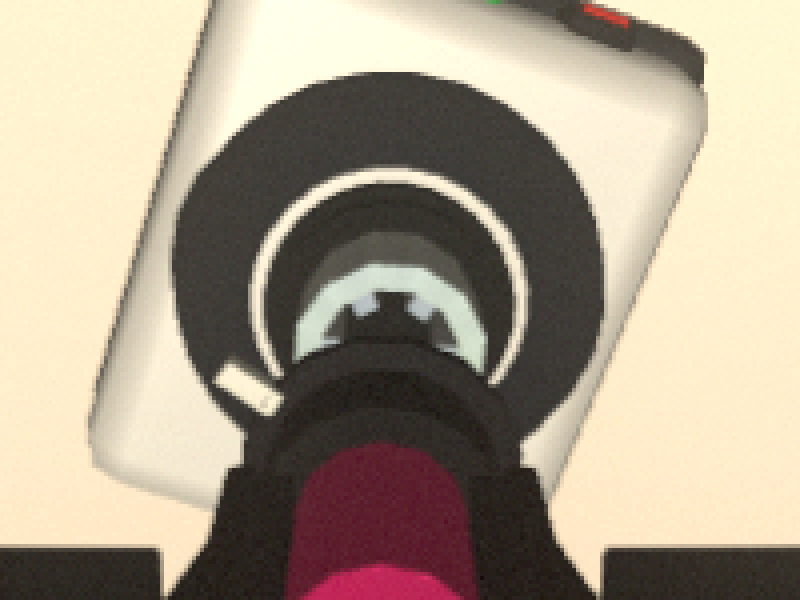

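The crop shows the held bottle, tab tip at (226,373), with the socket rim spanning x 296–489 and front teeth at (365,303) and (419,303). Letting it settle, then rectifying both planes to compare angles.

Request:
move_arm(
  slide=[
    [0, 0, 0],
    [0, 0, 0],
    [0, 0, 0],
    [0, 0, 0],
  ],
  roll=[0, 0, 0, 0],
)

```text
time: 7.6
position: [0.5236, 0.142, 0.2043]
tool_rot: [-0.016, 3.141, 0.0]
ft_force: [-0.4, 0.1, -0.1]
grip_width: 0.276
grip_force: 50.0
```

```bash
python3 - <<'E'
from h import *
import pickle
s=monitor.get_state();w=cams.get_calibration("wrist");im=cams.get_image("wrist")[:,:,::-1];cv2.imwrite("pics/w5.png",im)
pickle.dump((s,w),open("w5.pkl","wb"))
print(s["time"],s["position"],s["tool_rot"],s["ft_force"],"left",togo([.5234,.1424,.16],s))
R=Ro.from_rotvec(s["tool_rot"]).as_matrix();print(R.round(4))
p=s["position"];out=[]
g=np.mgrid[-200:200,-200:200]
for c,z in(((.5237,.1423),.111),((p[0],p[1]),p[2]-.0425)):   # tooth top/rim ; flange top
    sc=5000. if z>.14 else 10000.
    P=np.stack([c[0]+g[1]/sc,c[1]+g[0]/sc,np.full(g[0].shape,z)],-1)
    m=proj(w,P).reshape(400,400,2).astype(np.float32)
    o=np.clip(cv2.remap(im,m[...,0],m[...,1],3)*2.,0,255).astype(np.uint8)
    cv2.circle(o,(200,200),180 if z<.14 else 110,(0,0,255),1);cv2.drawMarker(o,(200,200),(0,255,0));out.append(o)
cv2.imwrite("pics/r5.png",np.hstack(out))
E
```

```text
7.6 [0.52363571 0.14196773 0.20428842] [-1.55090944e-02  3.14149695e+00  4.26769829e-05] [-0.40416703  0.12112066 -0.06817056] left [0.02339782 0.04333904 4.42884221]
[[-1.0e+00 -9.9e-03  1.0e-04]
 [-9.9e-03  1.0e+00  0.0e+00]
 [-1.0e-04  0.0e+00 -1.0e+00]]
```

View pics/r5.png

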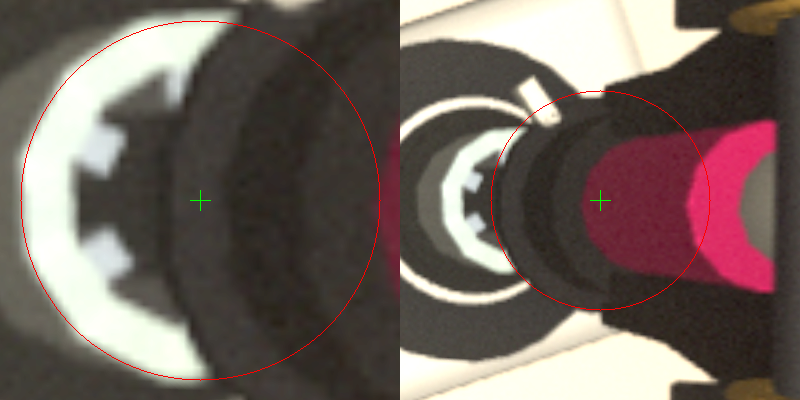

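Rectified: groove bisector at 176.7° (≡56.7°), socket centre ≈(0.5238,0.142), tab at about −122° (≡57.5–58°), flange centred on the TCP. Aligned within tolerance; lowering past the tooth tops.

Request:
move_arm(
  slide=[
    [0, 0, 1],
    [0, 0, 2],
    [0, 0, 2.6],
    [0, 0, 3],
    [0, 0, 3.2],
    [0, 0, 3.4],
    [0, 0, 3.6],
    [0, 0, 3.8],
    [0, 0, 3.9],
    [0, 0, 3.9],
  ],
  roll=[0, 0, 0, 0, 0, 0, 0, 0, 0, 0],
)

```text
time: 8.65
position: [0.5233, 0.1419, 0.165]
tool_rot: [0.016, -3.141, 0.001]
ft_force: [-0.9, -1.5, 0.0]
grip_width: 0.276
grip_force: 50.0
```

Meshed, no vertical force. Going home.

Request:
move_arm(
  slide=[
    [0, 0, 0.2],
    [0, 0, 0.4],
    [0, 0, 0.6],
    [0, 0, 0.7],
    [0, 0, 0.8],
    [0, 0, 0.85],
    [0, 0, 0.85],
  ],
  roll=[0, 0, 0, 0, 0, 0, 0],
)

```text
time: 9.35
position: [0.5234, 0.1419, 0.1568]
tool_rot: [0.016, -3.141, 0.001]
ft_force: [-3.8, -3.3, 2.2]
grip_width: 0.273
grip_force: 50.0
```

Request:
move_arm(
  slide=[
    [0.03, -0.03, 0],
    [0.03, -0.03, 0.1],
    [0.03, -0.03, 0.2],
    [0.03, -0.03, 0.3],
    [0.03, -0.03, 0.35],
    [0.03, -0.03, 0.4],
    [0.03, -0.03, 0.4],
    [0.03, -0.03, 0.4],
  ],
  roll=[0, 0, 0, 0, 0, 0, 0, 0],
)

```text
time: 10.15
position: [0.5234, 0.1419, 0.1532]
tool_rot: [-0.016, 3.141, 0.0]
ft_force: [-4.1, -2.9, 5.9]
grip_width: 0.272
grip_force: 50.0
```

```bash
python3 - <<'E'
from h import *
s=monitor.get_state();print(s["position"],s["ft_force"],s["torque"],s["grip_force"])
im=cams.get_image("wrist")[:,:,::-1]
c=im[120:270,220:420];cv2.imwrite("pics/c6.png",np.clip(cv2.resize(c,(800,600),interpolation=3)*1.7,0,255).astype(np.uint8))
E
```

```text
[0.52341402 0.14186797 0.15319875] [-4.12559381 -2.90680826  5.87833059] [-0.7274676   1.10265429  0.05157305] 50.00522210262716
```

View pics/c6.png

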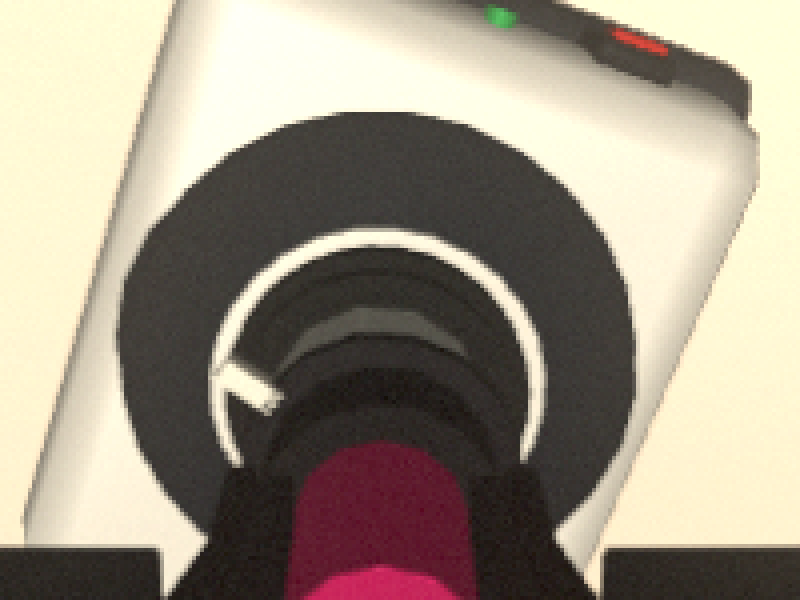

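The picture shows the flange covering the rim with the tab unmoved in the hand (no slip). Pressing further toward the stop.

Request:
move_arm(
  slide=[
    [0.02, -0.02, 0.1],
    [0.02, -0.02, 0.2],
    [0.02, -0.02, 0.2],
    [0.02, -0.02, 0.2],
  ],
  roll=[0, 0, 0, 0],
)

```text
time: 10.6
position: [0.5234, 0.1418, 0.1516]
tool_rot: [-0.016, 3.141, 0.001]
ft_force: [-4.5, -3.4, 6.8]
grip_width: 0.276
grip_force: 50.0
```

Request:
move_arm(
  slide=[
    [0, 0, 0.06],
    [0, 0, 0.06],
    [0, 0, 0.06],
  ],
  roll=[0, 0, 0],
)

```text
time: 10.9
position: [0.5234, 0.1418, 0.1511]
tool_rot: [-0.016, 3.141, 0.001]
ft_force: [-4.5, -3.3, 7.9]
grip_width: 0.272
grip_force: 50.0
```

```bash
python3 - <<'E'
from h import *
for i in range(8):
    s=monitor.get_state();print(s["position"].round(4),s["ft_force"].round(1));im=cams.get_image("wrist")
cv2.imwrite("pics/w7.png",im[:,:,::-1])
E
```

```text
[0.5234 0.1418 0.1511] [-4.5 -3.3  7.9]
[0.5234 0.1418 0.1511] [-4.4 -3.1  8.1]
[0.5234 0.1418 0.1511] [-5.  -3.3  7.1]
[0.5234 0.1419 0.1511] [-4.2 -2.7  8.1]
[0.5234 0.1419 0.1511] [-4.4 -3.5  7.2]
[0.5234 0.1418 0.1511] [-5.  -3.3  7.7]
[0.5234 0.1418 0.1511] [-5.3 -3.2  8.3]
[0.5234 0.1418 0.1511] [-4.6 -3.9  8.1]
```

Request:
move_arm(
  slide=[
    [0, 0, 0.05],
    [0, 0, 0.05],
    [0, 0, 0.05],
    [0, 0, 0.05],
    [0, 0, 0.05],
  ],
  roll=[0, 0, 0, 0, 0],
)

```text
time: 11.8
position: [0.5234, 0.1419, 0.1507]
tool_rot: [-0.016, 3.141, 0.001]
ft_force: [-5.5, -2.3, 7.2]
grip_width: 0.273
grip_force: 50.0
```

```bash
python3 - <<'E'
from h import *
f=[]
for i in range(8):
    s=monitor.get_state();f.append(s["ft_force"]);im=cams.get_image("scene")
print(s["position"].round(4),np.mean(f,0))
cv2.imwrite("pics/s8.png",np.clip(cv2.resize(im[80:230,260:460,::-1],(800,600),interpolation=3)*1.5,0,255).astype(np.uint8))
E
```

```text
[0.5234 0.1418 0.1507] [-5.13646071 -2.8216506   8.09973382]
```

View pics/s8.png

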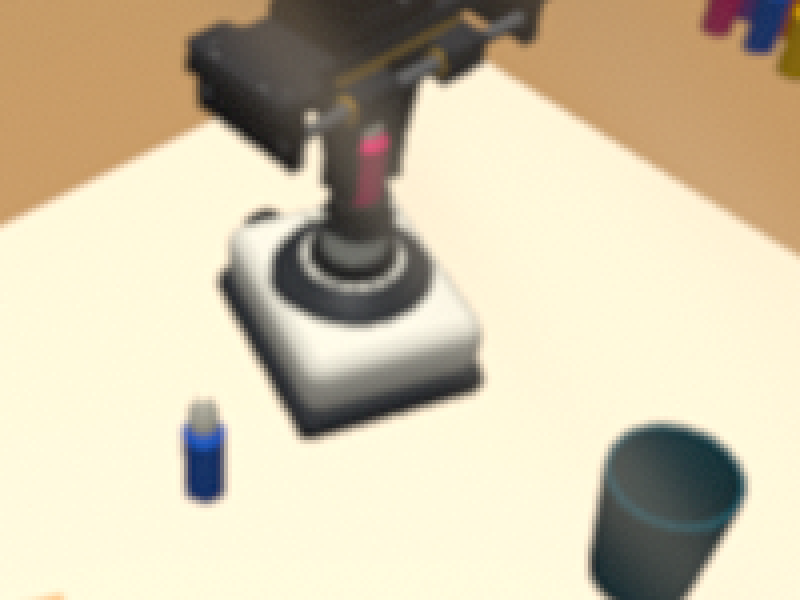

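Request:
move_arm(
  slide=[
    [0, 0, 0.04],
    [0, 0, 0.04],
    [0, 0, 0.04],
    [0, 0, 0.04],
  ],
  roll=[0, 0, 0, 0],
)

```text
time: 12.6
position: [0.5234, 0.1419, 0.1505]
tool_rot: [-0.016, 3.141, 0.001]
ft_force: [-5.7, -3.5, 9.7]
grip_width: 0.275
grip_force: 50.0
```

```bash
python3 - <<'E'
from h import *
from bench import workorder
s=monitor.get_state();print(s["position"].round(4),s["ft_force"],s["grip_force"])
if 5<s["ft_force"][2]<25 and s["grip_force"]>40: print(workorder.close_job())
E
```

```text
[0.5234 0.1419 0.1505] [-5.74082406 -3.5231409   9.67797873] 50.005174688994884
the job is handed in; nothing more can be done
None
```

I handed the job in at 12.6 s with the pink holder seated in the drive socket, gripped at 50 N and pressed down about 6 mm (9.7 N), so by that estimate the touch switch is closed (it has no direct reading); the green, blue, miniature and cup were not touched.

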